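# Draw the tapped plug with the puller rod

### The job

Take the puller rod from the wooden holder and screw it clockwise into the plug in the sloping fixture block until its collar sits on the plug. Then pull the plug straight out of its pocket with the rod and stand it upright on its base in the flat metal tray, the rod still screwed in. Leave the bearing, nut and bolt lying nearby where they are.

Things in the scene. Friction and masses are not known exactly. Their poses are not given: they have to be found in the camera images.
- rod_head (a point): centre of the square head of the dark steel puller rod (0.12 kg), the part to grasp: 18 x 18 mm, 38 mm long along the rod, flats facing this frame's x and y; z runs along the rod, away from the thread. Below the head a 13 mm shank, collar, thread. At the start the rod hangs by its collar in the holder, head up, turned any way; lift it 28 mm to clear the holder
- rod_collar (a point): point on the rod's axis at the underside of its collar (28 mm across, 5 mm thick), 38 mm below rod_head; same axes. Below it the thread, 18 mm across, and a tapered nose (5 mm at its tip) that ends 25 mm below this point. Let go half screwed in, the rod stays but leans a few degrees: straighten it after gripping it again
- thread_start (a point): point on the rod's axis, 17 mm below the collar's underside, where the coarse two-start right-hand thread begins; same axes as rod_head. The two starts lie 7 mm out on this frame's +x and -x sides. The thread advances 17 mm per full turn (2.7 mm per radian) when turned clockwise seen from the head, with about 1 mm of play
- plug_top (a point): centre of the top face of the steel plug = mouth of its tapped hole. Plug 42 x 42 mm, 36 mm tall, about 0.22 kg, top 1 mm below the block's face at the start. z points out of the hole, at the start 32 degrees from vertical, leaning to the fixture's front. Hole 19.8 mm wide, 29 mm deep; a rod off centre stops on its rim with the collar 17 mm or more above the plug
- thread_pins (a point): point on the plug's axis, 5 mm below plug_top, same axes: two 2.6 mm pins stand in from the +x and -x walls to 6.5 mm from the axis, as its thread. If the rod's starts stand over them they stop it with the collar 14 to 15 mm up; with the starts 0.9 rad anticlockwise of them it sinks to 8 to 10 mm and is home after some 3.3 rad clockwise, lightly pressed; safe to let go 0.7 rad past the pins
- plug_foot (a point): centre of the underside of the plug, 36 mm below plug_top; same axes
- pocket: the aluminium block of the fixture, 96 x 96 mm, 46 mm thick, fixed to the bench; origin at the middle of its sloping face, z out of that face (32 degrees from vertical). Its square pocket is 43.5 mm wide, 37 mm deep; two sprung plungers in its walls hold the plug with a drag of some 5 to 20 N
- holder: wooden holder, 60 x 60 x 42 mm, fixed, origin at the middle of its underside; the rod hangs in its 23 mm hole
- tray: flat open metal tray, fixed, 130 x 110 mm, walls 20 mm high and 3 mm thick, floor 3 mm thick; origin at the middle of its underside
- bearing: bearing ring lying on the bench, 52 mm across; bystander
- nut: M16 nut lying on the bench, 27 mm; bystander
- bolt: M12 bolt lying on the bench, 63 mm long; bystander
Things that resemble listed ones, but are neither listed nor needed, are in the scene too. Of the things shaped like the part that bears pocket, the aluminium one is meant.

How it is judged:
By the outcome, as a careful person would: the job done as asked, in the order asked, and still so for the second after the job is handed in, with the robot touching nothing.
It also fails if it takes over 72 s, if anything falls off the work surface, if the arm or the gripper's body presses on something with over 40 N, if the wrist force passes 120 N, or if a joint passes its speed limit or range.

### The arm

A 6-joint arm with a two-finger parallel gripper is mounted at the origin on a cart in front of the work surface, level with it; the furniture and walls round the work are solid. World frame = base frame: x ahead of the robot, y to its left, z up, the work surface at z = 0. Lengths are in mm, angles in rad, forces in N, time in s.
With the tool pointing down it reaches from about 275 to 750 mm from the base axis. Payload 10.2 kg.
Tool frame: the origin (TCP) lies at the very end of the fingers, on their centre line; the grasp point (between the pads) lies 19 mm behind it; z points along the fingers, y is the line along which they close (so a half turn about z gives the same grasp; the last joint's range is limited). The gripper opens to 85 mm and grips with 20 to 120 N. Pads are 22 mm wide; open, the fingers measure 114 mm over their backs; the gripper's body (76 mm by 85 mm) begins 54 mm behind the grasp point. The pads swing forward as they close: fully open they stand 13 mm farther back than shut.
Start: joints at [1.081, 0.313, 1.498, -0, 1.331, -0.223], TCP at [138.427, 506.428, 231.294] pointing down, gripper open.
Joint ranges: [-2.94, 2.94], [-0.97, 2.17], [0.19, 2.56], [-1.23, 4.37], [0.02, 3.11], [-2.88, 2.88]. Speed limits (rad/s): [2.39, 2.39, 3.01, 3.14, 3.14, 3.14].

### API

Orientations are given as a unit quaternion [w, x, y, z].
In Python, from rig import ctrl gives the robot as it stands.
- The arm moves only by the shell command python3 -m inch 'ROWS' [OPENING] [FORCE]. ROWS is text: rows parted by semicolons, each of 6 numbers parted by spaces: the shift along the tool's x, y, z in mm, then the turn, a rotation vector about the tool's x, y, z in units of 6 degrees (1.0 is 6 degrees). A call has exactly 10 rows; each row shifts and turns the commanded pose from where the row before left it, along the tool's axes as they then stand; what a row does not reach is not made up. A row lasts 1/12 s, in which the tool goes at most 41.7 mm and 7.16 degrees, less where a joint would pass 70% of its speed; a pose out of reach is approached as far as the arm can. A call with a gripper value outside its range is refused whole. OPENING is the opening, from 0 (shut) to 1 (fully open), set as the call begins (- or left out, the last holds). The fingers move at their own pace and stop on an object; FORCE is the grip in N (left out, the last holds). Time passes only in rows, so rows that do not move let the fingers close, or fill a call up. It gives the time, the measured TCP pose, the force, the opening and the grip force at its end, in the units of the state.
- ctrl.sense(): the state, without advancing time (a new reading comes with each control period).
- ctrl.capture(name): name is "side" or "top" or "wrist"; returns a dict with "image" (400x640x3 uint8, red, green, blue), "intrinsics" (3x3 intrinsics, pixels), "rvec" (rotation vector, rad) and "tvec" (3), from world to camera coordinates, as OpenCV has them. Camera axes: x right, y down, z forward; pixel columns grow to the right and rows downward; lengths in mm; the calibration is good to about 2 mm. A picture is of the moment at which its call begins. There is no depth.
- ctrl.finish_job(): hands the job in; it is judged then, once.
The state is a dict: "time_s": time; "joints": joint angles; "dq": joint speeds; "tau": joint torques, N m; "eef_pos": TCP position; "ee_rot": TCP orientation; "force": force on the tool from outside, world axes, zero at the start; "wrist_torque": the same for the moment, N m; "grip_width": opening from 0.0 (shut) to 1.0 (fully open); "grip_force": force on a finger pad.
Only numpy, scipy, OpenCV 4.12 (cv2) and the standard library are available. Lean on these libraries where they do the work, as an engineer would, in place of code of your own. Each camera call takes 0.05 s, during which the arm holds its last target. There are 200 camera calls.

## Working session

There is one attempt and no reset: what is moved stays moved. The work goes in short steps, Python scripts to look and compute and a shell command to move; the robot and the scene stay as the last step left them, time stands still between calls to the robot, and variables do not carry over. Pictures are saved under pics/ and viewed, at most 13 in all, crops included, and the job is handed in when it is done.

```bash
ls; mkdir -p pics; cat > h.py <<'E'
import numpy as np,cv2,pickle
from scipy.spatial.transform import Rotation as R
from rig import ctrl
def cap(n,f):
    c=ctrl.capture(n); cv2.imwrite(f'pics/{f}.png',c['image'][:,:,::-1]); pickle.dump(c,open(f'pics/{f}.pkl','wb')); return c
def load(f): return pickle.load(open(f'pics/{f}.pkl','rb'))
def ray(c,u,v):
    M=R.from_rotvec(np.ravel(c['rvec'])).as_matrix(); t=np.ravel(c['tvec'])
    d=M.T@np.linalg.solve(c['intrinsics'],[u,v,1.]); return -M.T@t,d
def onz(c,u,v,z):
    o,d=ray(c,u,v); return o+d*(z-o[2])/d[2]
def proj(c,P):
    return cv2.projectPoints(np.float64(P).reshape(-1,1,3),np.ravel(c['rvec']).astype(float),np.ravel(c['tvec']).astype(float),np.float64(c['intrinsics']),None)[0].reshape(-1,2)
def tri(cs,ps):
    A=np.zeros((3,3));b=np.zeros(3)
    for c,p in zip(cs,ps):
        o,d=ray(c,*p);d/=np.linalg.norm(d);Q=np.eye(3)-np.outer(d,d);A+=Q;b+=Q@o
    return np.linalg.solve(A,b)
def tool():
    s=ctrl.sense();q=np.array(s['ee_rot']);return np.array(s['eef_pos']),R.from_quat(q[[1,2,3,0]]).as_matrix()
E
python3 - <<'E'
from h import *
for n in ['top','side']:
    c=cap(n,n+'0'); o,_=ray(c,320,200); print(n,o,c['intrinsics'])
s=ctrl.sense();print(s)
E
```

```text
pics
top [ 384.70890929  345.39220595 1258.09828021] [[367.03846697   0.         321.2186236 ]
 [  0.         367.03846697 200.5619963 ]
 [  0.           0.           1.        ]]
side [ 326.53558442 -576.35811058  779.63635382] [[469.07090302   0.         316.53480997]
 [  0.         469.07090302 200.52082347]
 [  0.           0.           1.        ]]
{'time_s': 0.1, 'joints': array([ 1.08059333e+00,  3.13414890e-01,  1.49836074e+00,  1.09448264e-05,
        1.33103843e+00, -2.23448107e-01]), 'dq': array([ 0.00029317, -0.00173224, -0.00162512, -0.00263723,  0.0007476 ,
        0.00044347]), 'tau': array([ 4.09377040e-03, -4.12895823e+01, -2.60143822e+01, -1.99255379e-05,
        2.99322914e-03,  2.84844072e-05]), 'eef_pos': array([138.30978788, 506.20697196, 230.78179039]), 'ee_rot': array([-2.18300031e-04,  1.32983609e-01,  9.91118049e-01, -5.70379192e-04]), 'force': array([ 6.47906130e-05, -4.26317026e-01,  9.61448191e-02]), 'wrist_torque': array([-0.00053896,  0.0195529 ,  0.05724349]), 'grip_force': 0.0, 'grip_width': 1.0016946296836406}
```

View pics/top0.png

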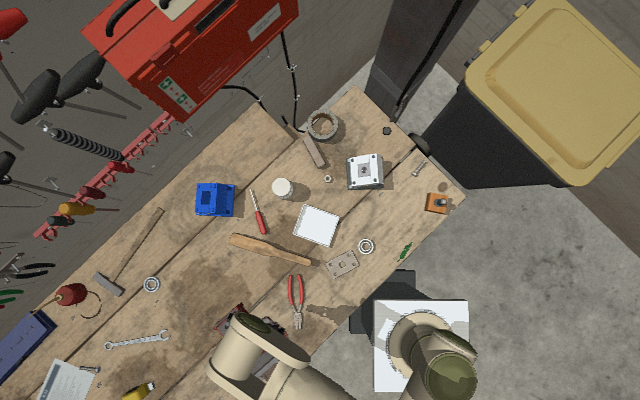

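View pics/side0.png

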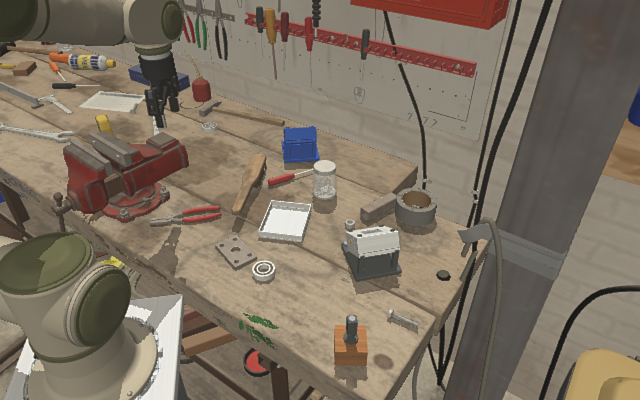

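Top: holder (437,202) with rod, aluminium block (364,171), tray (316,225), bearing (365,246), bolt (417,168), nut (327,178). Side: rod head (351,322), block (371,250), tray (286,221).

```bash
python3 - <<'E'
from h import *
a=cv2.imread('pics/top0.png')[135:225,340:460]; b=cv2.imread('pics/side0.png')[215:375,320:425]
a=cv2.resize(a,None,fx=3.6,fy=3.6,interpolation=cv2.INTER_CUBIC);b=cv2.resize(b,None,fx=3.5,fy=3.5,interpolation=cv2.INTER_CUBIC)
o=np.zeros((600,800,3),np.uint8);o[:a.shape[0],:a.shape[1]]=a;o[:b.shape[0],432:432+b.shape[1]]=b
cv2.imwrite('pics/crop0.png',o)
t=load('top0');s=load('side0')
print('headtop',tri([t,s],[(443,202),(351,318)]), 'tray',onz(t,316,225,10),onz(s,286,221,10),'block',tri([t,s],[(364,171),(373,240)]))
E
```

```text
headtop [476.78732994 -47.06700904  98.72262326] tray [400.8929418  356.01878522  10.        ] [400.84667775 352.06454615  10.        ] block [583.52063611 197.88185399  53.82100463]
```

View pics/crop0.png

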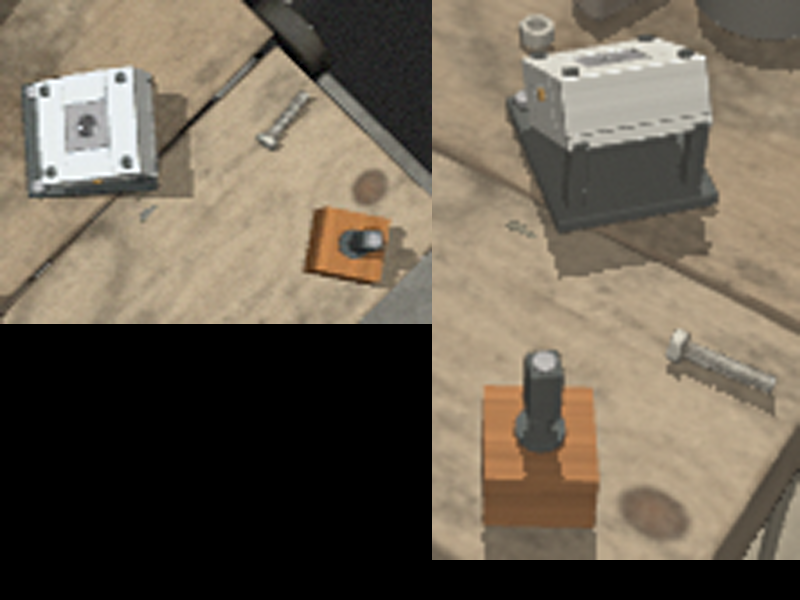

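Crop: block screws in top at crop (120,77),(45,87),(127,162),(50,172); in side (570,72),(687,53),(525,58),(645,40); plug in the middle at (87,125).

```bash
python3 - <<'E'
from h import *
np.set_printoptions(precision=1,suppress=True)
t=load('top0');s=load('side0')
T=lambda x,y:(x/3.6+340,y/3.6+135)
S=lambda x,y:((x-432)/3.5+320,y/3.5+215)
for p in [(120,77),(45,87),(127,162),(50,172),(87,125)]: print('T',onz(t,*T(*p),90))
for p in [(570,72),(687,53),(525,58),(645,40),(610,55)]: print('S',onz(s,*S(*p),90))
import itertools
P=[(120,77),(45,87),(127,162),(50,172)];Q=[(570,72),(687,53),(525,58),(645,40)]
for p in P:
  for q in Q:
    X=tri([t,s],[T(*p),S(*q)]); e=np.linalg.norm(proj(t,X)-T(*p))+np.linalg.norm(proj(s,X)-S(*q))
    if e<4 and 40<X[2]<150: print(p,q,X,e)
X=tri([t,s],[T(87,125),S(612,54)]);print('plug',X)
p,M=tool();w=ctrl.capture('wrist');o,d=ray(w,320,200);print(p,M.T@(o-p),M.T@d,w['intrinsics'][0,0]); print(M)
print(M.T@(np.array([477,-47,130])-p))
E
```

```text
T [622.5 172.7  90. ]
T [612.7 240.   90. ]
T [545.8 166.6  90. ]
T [536.1 235.3  90. ]
T [578.7 202.3  90. ]
S [547.8 178.5  90. ]
S [626.2 184.   90. ]
S [522.7 196.4  90. ]
S [603.1 200.9  90. ]
S [577.  190.3  90. ]
(120, 77) (687, 53) [621.4 173.9  99.1] 0.6053423479788548
(45, 87) (645, 40) [617.5 237.3  57.8] 1.0466364651988536
(127, 162) (570, 72) [544.6 168.1  99.5] 0.11591545960356109
(50, 172) (525, 58) [536.1 232.8  57.6] 3.0562667012044162
plug [581.  201.1  80.9]
[138.3 506.2 230.8] [  82.9   -0.6 -142. ] [-0.3  0.   0.9] 359.7717089093309
[[-1.   0.3 -0. ]
 [ 0.3  1.  -0. ]
 [ 0.  -0.  -1. ]]
[-472.6 -444.2  101.2]
```

```bash
python3 -m inch '-23.6 -22.2 0 0 0 0;-23.6 -22.2 0 0 0 0;-23.6 -22.2 0 0 0 0;-23.6 -22.2 0 0 0 0;-23.6 -22.2 0 0 0 0;-23.6 -22.2 0 0 0 0;-23.6 -22.2 0 0 0 0;-23.6 -22.2 0 0 0 0;-23.6 -22.2 0 0 0 0;-23.6 -22.2 0 0 0 0'; python3 -m inch '-23.6 -22.2 0 0 0 0;-23.6 -22.2 0 0 0 0;-23.6 -22.2 0 0 0 0;-23.6 -22.2 0 0 0 0;-23.6 -22.2 0 0 0 0;-23.6 -22.2 0 0 0 0;-23.6 -22.2 0 0 0 0;-23.6 -22.2 0 0 0 0;-23.6 -22.2 0 0 0 0;-23.6 -22.2 0 0 0 0'
python3 - <<'E'
from h import *
c=cap('wrist','w1');p,M=tool();print(p,M,ctrl.sense()['joints'])
print(proj(c,[477,-47,99]))
E
```

```text
time_s: 0.98
eef_pos: [307.9, 228.6, 231.3]
ee_rot: [0.0, 0.133, 0.991, 0.0]
force: [0.7, 0.7, 1.2]
grip_width: 1.002
grip_force: 0.0
time_s: 1.82
eef_pos: [477.1, -47.9, 231.1]
ee_rot: [-0.0, 0.133, 0.991, 0.0]
force: [0.1, -0.8, -0.6]
grip_width: 1.004
grip_force: 0.0
[479.37271412 -51.97125259 230.79267197] [[-9.63809525e-01  2.66590928e-01  6.90795114e-04]
 [ 2.66589409e-01  9.63808588e-01 -1.75865203e-03]
 [-1.13463494e-03 -1.51084692e-03 -9.99998215e-01]] [-3.50819291e-01  2.18293355e-01  1.62271550e+00 -1.46788742e-03
  1.29933097e+00 -1.65136923e+00]
[[318.47174934 190.13228479]]
```

View pics/w1.png

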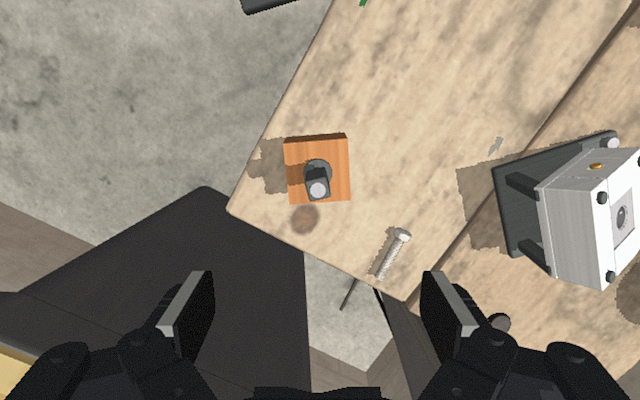

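Wrist view: rod head top at (318,188), holder (318,170), plug of the block at (622,217). Prediction matches.

```bash
python3 - <<'E'
from h import *
i=cv2.imread('pics/w1.png')
a=cv2.resize(i[150:210,290:350],None,fx=8,fy=8,interpolation=cv2.INTER_CUBIC);b=cv2.resize(i[140:300,590:640],None,fx=3,fy=3,interpolation=cv2.INTER_CUBIC)
o=np.zeros((480,640,3),np.uint8);o[:480,:480]=a;o[:480,482:632]=b
cv2.imwrite('pics/c1.png',np.clip(o.astype(float)*1.6,0,255))
E
```

```text
[ WARN:0@0.401] global loadsave.cpp:1063 imwrite_ Unsupported depth image for selected encoder is fallbacked to CV_8U.
```

View pics/c1.png

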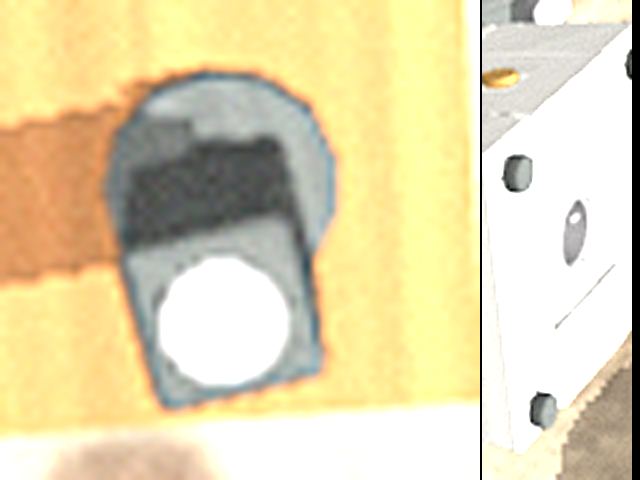

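```bash
python3 - <<'E'
from h import *
np.set_printoptions(precision=2,suppress=True)
c=load('w1');W=[onz(c,290+x/8,150+y/8,99)[:2] for x,y in [(128,257),(295,215),(320,366),(168,406)]];W=np.array(W)
print(W,W.mean(0)); E=np.roll(W,-1,0)-W
print(np.hypot(*E.T),np.degrees(np.arctan2(E[:,1],E[:,0]))%90)
cu,cv=290+222/8,150+142/8; print('collar',onz(c,cu-0.3,cv+0.2,47),'disc',onz(c,290+222/8,150+320/8,99))
p,M=tool();print(p,'toolx yaw',np.degrees(np.arctan2(M[1,0],M[0,0])),ctrl.sense()['joints'][5])
for a,b in [(575,232)]: print('hole',proj(c,[580,203,78.5]),(590+(a-482)/3,140+b/3))
E
```

```text
[[468.04 -54.78]
 [468.24 -37.79]
 [483.95 -39.33]
 [484.01 -55.12]] [476.06 -46.75]
[16.99 15.78 15.79 15.98] [89.33 84.37  0.24 88.77]
collar [471.18 -46.16  47.  ] disc [476.74 -47.53  99.  ]
[479.37 -51.97 230.79] toolx yaw 164.53857265953025 -1.651369227723791
hole [[623.38 220.07]] (621.0, 217.33333333333331)
```

```bash
python3 -m inch '0 0 10 0 0 -0.75;0 0 15 0 0 -0.75;0 0 15 0 0 -0.75;0 0 15 0 0 0;0 0 15 0 0 0;0 0 10 0 0 0;0 0 5 0 0 0;0 0 0 0 0 0;0 0 0 0 0 0;0 0 0 0 0 0'
python3 - <<'E'
from h import *
p,M=tool();c=cap('wrist','w2');print(M.T@(np.array([476.7,-47.2,64])-p),np.degrees(np.arctan2(M[1,0],M[0,0])),proj(c,[476.7,-47.2,99]))
i=c['image']; u,v=proj(c,[476.7,-47.2,99])[0].astype(int); cv2.imwrite('pics/c2.png',cv2.resize(i[max(v-60,0):v+60,u-75:u+75,::-1],None,fx=4,fy=4))
E
```

```text
time_s: 2.7
eef_pos: [477.1, -46.4, 147.1]
ee_rot: [0.001, 0.016, 1.0, -0.0]
force: [-0.2, 0.3, 0.4]
grip_width: 1.003
grip_force: 0.0
[ 0.43885176 -0.76860576 83.0507661 ] 178.21697757453285 [[315.87083335 232.4198558 ]]
```

View pics/c2.png

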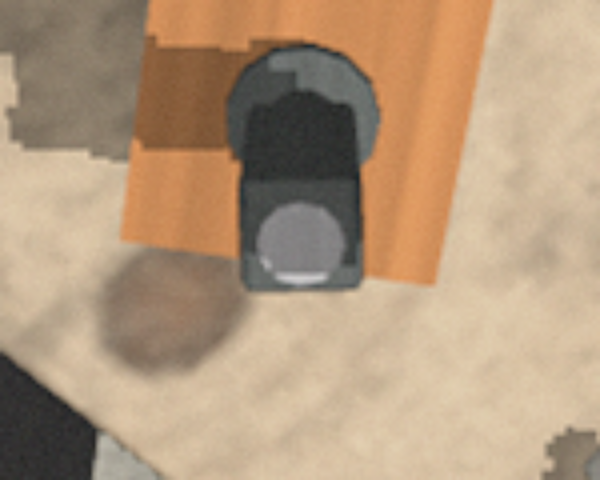

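Head square is aligned with the tool, centred at crop (302,235), where predicted. Descend, grip, lift.

```bash
python3 -m inch '0 0 12 0 0 0;0 0 14 0 0 0;0 0 14 0 0 0;0 0 14 0 0 0;0 0 14 0 0 0;0 0 10 0 0 0;0 0 5 0 0 0;0 0 0 0 0 0;0 0 0 0 0 0;0 0 0 0 0 0'; python3 -m inch '0 0 0 0 0 0;0 0 0 0 0 0;0 0 0 0 0 0;0 0 0 0 0 0;0 0 0 0 0 0;0 0 0 0 0 0;0 0 0 0 0 0;0 0 0 0 0 0;0 0 0 0 0 0;0 0 0 0 0 0' 0 80
```

```text
time_s: 3.58
eef_pos: [477.1, -46.4, 64.0]
ee_rot: [0.001, 0.016, 1.0, -0.0]
force: [-0.0, -0.1, -0.2]
grip_width: 0.997
grip_force: 0.0
time_s: 4.42
eef_pos: [476.7, -46.3, 63.5]
ee_rot: [0.0, 0.016, 1.0, -0.0]
force: [-1.3, 0.8, 5.3]
grip_width: 0.2
grip_force: 78.0
```

```bash
python3 -m inch '0 0 -10 0 0 0;0 0 -15 0 0 0;0 0 -20 0 0 0;0 0 -20 0 0 0;0 0 -20 0 0 0;0 0 -20 0 0 0;0 0 -20 0 0 0;0 0 -15 0 0 0;0 0 -5 0 0 0;0 0 0 0 0 0'
python3 - <<'E'
from h import *
np.set_printoptions(precision=2,suppress=True)
t=load('top0');w=load('w1');s=load('side0')
h=(87/3.6+340,125/3.6+135)
print('hole',tri([t,w],[h,(621,217.3)]), tri([t,s,w],[h,(320+180/3.5,215+55/3.5),(621,217.3)]))
P=np.array([580.,202.,79.5]);psi=np.radians(3.8);s32,c32=np.sin(np.radians(32)),np.cos(np.radians(32))
n=np.array([-np.sin(psi)*s32,np.cos(psi)*s32,c32]);fx=np.array([np.cos(psi),np.sin(psi),0])
Z=-n;X=-fx;Y=np.cross(Z,X);T=np.c_[X,Y,Z]
p,M=tool();print(p,ctrl.sense()['joints'],ctrl.sense()['grip_width'])
tgt=P+n*100;print('tgt',tgt,'shift in tool',M.T@(tgt-p),'rotvec units',R.from_matrix(M.T@T).as_rotvec(True)/6)
E
```

```text
time_s: 5.25
eef_pos: [477.0, -46.4, 209.3]
ee_rot: [0.001, 0.016, 1.0, -0.0]
force: [-0.7, 0.4, -1.1]
grip_width: 0.2
grip_force: 78.0
hole [579.3  201.54  77.16] [580.13 201.62  78.33]
[476.96 -46.41 209.34] [-0.34  0.23  1.67 -0.    1.24 -1.88] 0.20015820160746262
tgt [576.49 254.88 164.3 ] shift in tool [-90.01 304.27  45.  ] rotvec units [ 5.32 -0.24 -0.91]
```

```bash
python3 -m inch '-9 30.4 0 0 0 0;-9 30.4 0 0 0 0;-9 30.4 0 0 0 0;-9 30.4 0 0 0 0;-9 30.4 0 0 0 0;-9 30.4 9 0 0 0;-9 30.4 9 0 0 0;-9 30.4 9 0 0 0;-9 30.4 9 0 0 0;-9 30.4 9 0 0 0'; python3 -m inch '0 0 0 0 0 -0.9;0 0 0 0.5 0 0;0 0 0 0.8 0 0;0 0 0 0.8 0 0;0 0 0 0.8 0 0;0 0 0 0.8 0 0;0 0 0 0.8 0 0;0 0 0 0.8 0 0;0 0 0 0 0 0;0 0 0 0 0 0'
python3 - <<'E'
from h import *
p,M=tool();c=cap('wrist','w3');print(p,M,ctrl.sense()['joints'])
i=c['image'];u,v=map(int,proj(c,[580,202,78.5])[0]);print(u,v)
cv2.imwrite('pics/c3.png',cv2.resize(i[max(0,v-90):v+90,max(0,u-110):u+110,::-1],None,fx=3.3,fy=3.3,interpolation=cv2.INTER_CUBIC))
E
```

```text
time_s: 6.08
eef_pos: [575.7, 256.2, 161.2]
ee_rot: [-0.001, 0.016, 1.0, -0.0]
force: [0.7, 0.2, -0.5]
grip_width: 0.2
grip_force: 78.2
time_s: 6.92
eef_pos: [575.5, 255.2, 161.3]
ee_rot: [0.007, -0.031, 0.961, -0.273]
force: [0.3, -0.1, -1.8]
grip_width: 0.202
grip_force: 78.6
[575.5459053  255.22340739 161.32074956] [[-0.99792406 -0.05630295  0.03126566]
 [-0.06433109  0.84876971 -0.52483473]
 [ 0.0030124  -0.52575656 -0.85062975]] [ 0.43018859  0.76372802  1.06406741 -0.51219713  1.53786994 -1.12826742]
313 205
```

View pics/c3.png

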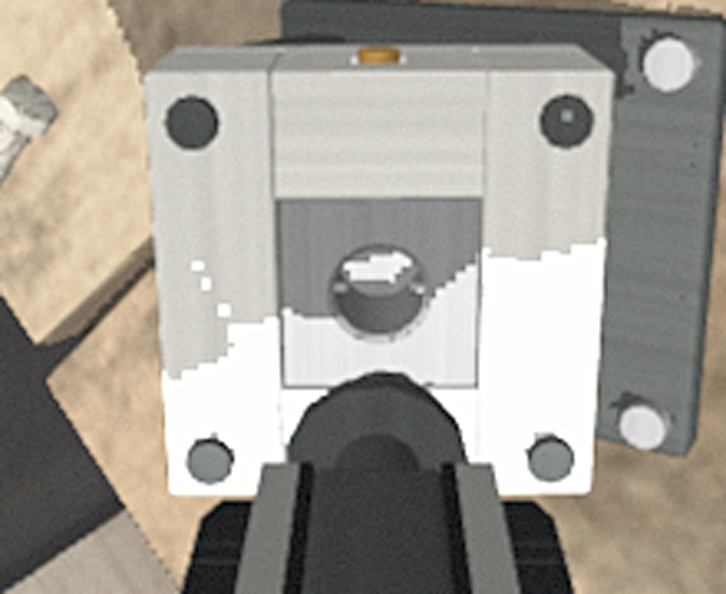

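The view shows the hole at crop (379,292) with pins left/right at (340,288),(418,292) — along tool y — plus block face corners (147,72),(613,72),(594,493),(169,493).

```bash
python3 - <<'E'
from h import *
np.set_printoptions(precision=3,suppress=True)
c=load('w3');M=tool()[1];p=tool()[0]
cr=lambda L:np.array([(203+x/3.3,115+y/3.3) for x,y in L])
Rc=R.from_rotvec(np.ravel(c['rvec'])).as_matrix();t=np.ravel(c['tvec'])
u,v=proj(c,[580,202,78.5])[0];print(u,v)
for nm,L,a in [('block',[(147,72),(613,72),(594,493),(169,493)],96),('screws',[(192,122),(566,121),(550,459),(211,461)],76.6),('plug',[(277,199),(481,197),(478,386),(284,387)],42)]:
    O=np.array([[-1,1,0],[1,1,0],[1,-1,0],[-1,-1,0]])*a/2.
    ok,rv,tv=cv2.solvePnP(O,cr(L),np.float64(c['intrinsics']),None,flags=cv2.SOLVEPNP_IPPE)
    A=Rc.T@cv2.Rodrigues(rv)[0];o=Rc.T@(tv.ravel()-t);print(nm,o,'n',A[:,2],'in tool n',M.T@A[:,2],'x in tool',M.T@A[:,0])
    hx=cr([(379,292)])[0];q,d=ray(c,*hx);k=((o-q)@A[:,2])/(d@A[:,2]);h=q+k*d;print('hole',h,'tool',M.T@(h-p))
for r in [(379,292)]:print(onz(c,*cr([r])[0],77.5))
E
```

```text
313.7635132486819 205.89085998240498
block [579.491 203.591  75.116] n [-0.028  0.513  0.858] in tool n [-0.004 -0.014 -1.   ] x in tool [ 0.008  1.    -0.014]
hole [578.794 203.323  75.254] tool [  0.285   1.979 101.068]
screws [579.809 204.124  76.153] n [-0.048  0.522  0.852] in tool n [ 0.016 -0.002 -1.   ] x in tool [ 0.008  1.    -0.001]
hole [578.372 203.886  76.218] tool [ 0.671  1.975 99.939]
plug [577.316 206.298  79.885] n [-0.037  0.515  0.856] in tool n [ 0.005 -0.01  -1.   ] x in tool [ 0.014  1.    -0.01 ]
hole [576.725 206.09   79.984] tool [ 2.182  1.958 95.526]
[577.811 204.637  77.5  ]
```

```bash
python3 - <<'E'
from h import *
np.set_printoptions(precision=1,suppress=True)
c=load('w3');p,M=tool()
f=lambda q:(proj(c,p+M@np.array(q,float))[0]-[203,115])*3.3
for z in (17,22):
  a=np.linspace(-1.5,1.5,61);C=np.array([f([14*np.cos(k),14*np.sin(k),z]) for k in a]);print(z,C[:,0].min(),C[:,0].max(),C[:,1].min())
print(f([.5,2,99.5]),f([0,0,99.5]))
E
```

```text
17 273.12011519042534 461.0473505028884 390.09487836064744
22 275.8104802965951 458.81997580862276 376.6127733914378
[379.1 293.4] [369.8 295.6]
```

```bash
python3 -m inch '0 0 0 0 0 -1.075;0 0 0 0 0 -1.075;0 0 5 0 0 -1.075;0 0 5 0 0 -1.075;0 0 5 0 0 -1.075;0 0 5 0 0 -1.075;0 0 5 0 0 -1.075;0 0 5 0 0 -1.075;0 0 0 0 0 0;0 0 0 0 0 0'
python3 - <<'E'
from h import *
np.set_printoptions(precision=2,suppress=True)
p,M=tool();c=cap('wrist','w4');print(p,ctrl.sense()['joints'])
f=lambda q:proj(c,p+M@np.array(q,float))[0]
u,v=f([0,0,70]).astype(int);u0,v0=u-75,v-60;print(u0,v0)
i=c['image'][v0:v0+120,u0:u0+150,::-1]
cv2.imwrite('pics/c4.png',cv2.resize(i,None,fx=5,fy=5,interpolation=cv2.INTER_CUBIC))
for z in (17,22):
  a=np.linspace(-1.5,1.5,61);C=np.array([(f([14*np.cos(k),14*np.sin(k),z])-[u0,v0])*5 for k in a]);print(z,C[:,0].min(),C[:,0].max(),C[:,1].min())
print((f([0,0,69])-[u0,v0])*5,(f([0,1,69])-f([0,0,69]))*5,(f([1,0,69])-f([0,0,69]))*5)
E
```

```text
time_s: 7.8
eef_pos: [577.3, 238.2, 138.1]
ee_rot: [-0.111, -0.444, 0.853, -0.25]
force: [-0.4, 0.0, -1.5]
grip_width: 0.2
grip_force: 78.5
[577.3  238.23 138.1 ] [ 0.41  0.77  1.12 -0.52  1.47 -2.01]
240 157
17 230.47709041657214 514.8636845196154 369.39240032589794
22 234.48518049910234 511.44170626303236 349.2448326709696
[375.12 307.81] [7.95 0.01] [-0.   -7.42]
```

View pics/c4.png

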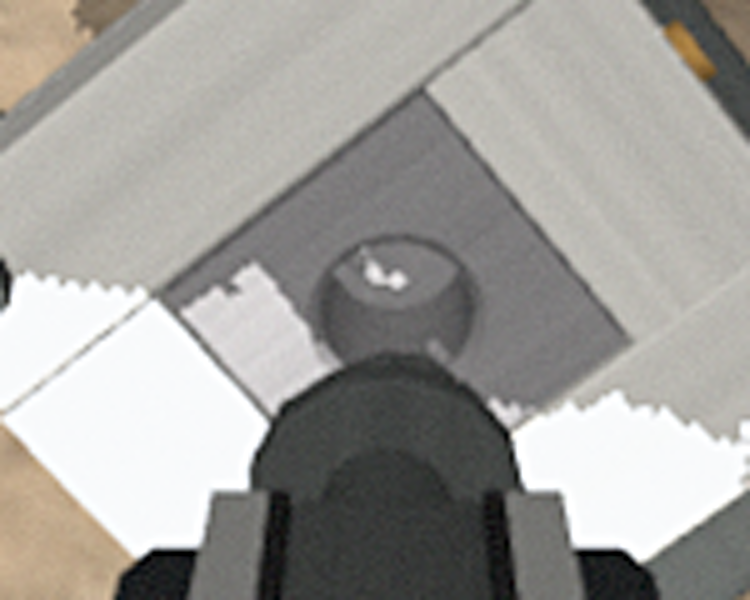

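Hole centre at crop (398,308), collar centre (385,~485): hole lies about +1.4 mm in tool y from the rod axis.

```bash
python3 -m inch '0.1 0.7 0 0 0 0;0.1 0.7 0 0 0 0;0 0 4 0 0 0;0 0 4 0 0 0;0 0 4 0 0 0;0 0 4 0 0 0;0 0 4 0 0 0;0 0 4 0 0 0;0 0 0 0 0 0;0 0 0 0 0 0'; python3 -m inch '0 0 1 0 0 0;0 0 1 0 0 0;0 0 1 0 0 0;0 0 1 0 0 0;0 0 1 0 0 0;0 0 1 0 0 0;0 0 0 0 0 0;0 0 0 0 0 0;0 0 0 0 0 0;0 0 0 0 0 0'
cat > st.py <<'E'
from h import *
np.set_printoptions(precision=2,suppress=True)
s=ctrl.sense();p,M=tool();q0=np.array([577.3,238.23,138.1])
n=np.array([-.031,.525,.851]);print('t',s['time_s'],'F tool',M.T@s['force'],'T tool',M.T@s['wrist_torque'],'adv',(q0-p)@n,'j6',s['joints'][5],'z.n',M[:,2]@n,'g',s['grip_width'])
E
python3 st.py
```

```text
time_s: 8.68
eef_pos: [576.6, 226.7, 116.8]
ee_rot: [-0.112, -0.446, 0.852, -0.25]
force: [-0.5, 1.2, -0.4]
grip_width: 0.201
grip_force: 78.5
time_s: 9.52
eef_pos: [576.9, 223.7, 112.0]
ee_rot: [-0.111, -0.446, 0.852, -0.25]
force: [-0.2, 0.3, -1.9]
grip_width: 0.2
grip_force: 78.5
t 9.5167 F tool [-0.88  0.88  1.48] T tool [-0.23 -0.32 -0.02] adv 29.820543144005647 j6 -1.9985656039675126 z.n -1.0003897963951964 g 0.19959709917236804
```

```bash
python3 -m inch '0 0 0.7 0 0 0;0 0 0.7 0 0 0;0 0 0.7 0 0 0;0 0 0.7 0 0 0;0 0 0.7 0 0 0;0 0 0.7 0 0 0;0 0 0 0 0 0;0 0 0 0 0 0;0 0 0 0 0 0;0 0 0 0 0 0' >/dev/null; python3 st.py;python3 -m inch '0 0 0.7 0 0 0;0 0 0.7 0 0 0;0 0 0.7 0 0 0;0 0 0.7 0 0 0;0 0 0 0 0 0;0 0 0 0 0 0;0 0 0 0 0 0;0 0 0 0 0 0;0 0 0 0 0 0;0 0 0 0 0 0' >/dev/null; python3 st.py
```

```text
t 10.35 F tool [-0.49 -0.13  0.86] T tool [-0.15 -0.36  0.02] adv 34.04786919937742 j6 -1.996739470887412 z.n -1.0003897024191428 g 0.20070816029667318
t 11.1833 F tool [-1.31  0.12  1.47] T tool [-0.17 -0.46 -0.04] adv 36.941991034244886 j6 -1.9954724493118772 z.n -1.0003902837736307 g 0.20188091100926359
```

```bash
python3 -m inch '0 0 0.4 0 0 0;0 0 0.4 0 0 0;0 0 0.4 0 0 0;0 0 0.4 0 0 0;0 0 0.4 0 0 0;0 0 0 0 0 0;0 0 0 0 0 0;0 0 0 0 0 0;0 0 0 0 0 0;0 0 0 0 0 0' >/dev/null; python3 st.py;python3 -m inch '0 0 0.4 0 0 0;0 0 0.4 0 0 0;0 0 0.4 0 0 0;0 0 0.4 0 0 0;0 0 0.4 0 0 0;0 0 0 0 0 0;0 0 0 0 0 0;0 0 0 0 0 0;0 0 0 0 0 0;0 0 0 0 0 0' >/dev/null; python3 st.py
```

```text
t 12.0167 F tool [-1.21  0.15  1.58] T tool [-0.11 -0.46  0.02] adv 38.905029851242055 j6 -1.9945721596224706 z.n -1.0003900101568477 g 0.20090822379103196
t 12.85 F tool [ 0.48  0.47 -6.76] T tool [-0.25 -0.29  0.06] adv 40.445205094658704 j6 -1.9937072570074663 z.n -1.000388556858552 g 0.19883980789241457
```

Stopped at the depth expected for the starts 0.9 rad before the pins. Screw in.

```bash
python3 -m inch '0 0 0.28 0 0 1;0 0 0.28 0 0 1;0 0 0.28 0 0 1;0 0 0.28 0 0 1;0 0 0.28 0 0 1;0 0 0.28 0 0 1;0 0 0.28 0 0 1;0 0 0.28 0 0 1;0 0 0 0 0 0;0 0 0 0 0 0' >/dev/null; python3 st.py
```

```text
t 13.6833 F tool [-1.55  1.65 -5.79] T tool [-0.64 -0.22 -0.03] adv 42.54466615335429 j6 -1.1544831471230814 z.n -1.0003861356329642 g 0.20011428990341026
```

```bash
python3 -m inch '0 0 0.28 0 0 1;0 0 0.28 0 0 1;0 0 0.28 0 0 1;0 0 0.28 0 0 1;0 0 0.28 0 0 1;0 0 0.28 0 0 1;0 0 0.28 0 0 1;0 0 0.28 0 0 1;0 0 0 0 0 0;0 0 0 0 0 0' >/dev/null; python3 st.py;python3 -m inch '0 0 0.28 0 0 1;0 0 0.28 0 0 1;0 0 0.28 0 0 1;0 0 0.28 0 0 1;0 0 0.28 0 0 1;0 0 0.28 0 0 1;0 0 0.28 0 0 1;0 0 0.28 0 0 1;0 0 0 0 0 0;0 0 0 0 0 0' >/dev/null; python3 st.py
```

```text
t 14.5167 F tool [ 2.59  4.11 -5.92] T tool [-1.05  0.49  0.01] adv 44.84513116216522 j6 -0.3157669933771721 z.n -1.000384450537461 g 0.19891935625003385
t 15.35 F tool [ 6.07  2.72 -6.39] T tool [-0.76  1.47  0.01] adv 46.93148048606249 j6 0.5230296302988277 z.n -1.000376003731519 g 0.20339478647298903
```

```bash
python3 -m inch '0 0 0.28 0 0 1;0 0 0.28 0 0 1;0 0 0.28 0 0 1;0 0 0.28 0 0 1;0 0 0.28 0 0 1;0 0 0.28 0 0 1;0 0 0 0 0 0;0 0 0 0 0 0;0 0 0 0 0 0;0 0 0 0 0 0' >/dev/null; python3 st.py;python3 -m inch '0 0 0.28 0 0 1;0 0 0.28 0 0 1;0 0 0.28 0 0 1;0 0 0 0 0 0;0 0 0 0 0 0;0 0 0 0 0 0;0 0 0 0 0 0;0 0 0 0 0 0;0 0 0 0 0 0;0 0 0 0 0 0' >/dev/null; python3 st.py
```

```text
t 16.1833 F tool [ 7.64 -0.58 -3.59] T tool [0.05 1.51 0.05] adv 48.92888282503425 j6 1.151643160622994 z.n -1.0003795128904944 g 0.19437882060500536
t 17.0167 F tool [ 6.93 -1.47 -7.53] T tool [0.29 1.27 0.03] adv 48.95615200310795 j6 1.466180290614723 z.n -1.000369716893405 g 0.19759956906477402
```

```bash
python3 -m inch '0 0 0.1 0 0 0.7;0 0 0.1 0 0 0.7;0 0 0.1 0 0 0.7;0 0 0 0 0 0;0 0 0 0 0 0;0 0 0 0 0 0;0 0 0 0 0 0;0 0 0 0 0 0;0 0 0 0 0 0;0 0 0 0 0 0' >/dev/null; python3 st.py
python3 - <<'E'
from h import *
cap('wrist','w5');c=cap('side','s5')
i=load('w5')['image'][150:290,220:400,::-1];j=c['image'][190:260,330:420,::-1]
o=np.zeros((560,800,3),np.uint8);a=cv2.resize(i,None,fx=2.6,fy=2.6,interpolation=2);b=cv2.resize(j,None,fx=3.6,fy=3.6,interpolation=2)
o[:a.shape[0],:a.shape[1]]=a;o[:b.shape[0],470:470+b.shape[1]]=b;cv2.imwrite('pics/c5.png',o)
E
```

```text
t 17.85 F tool [ 4.99 -1.18 -9.39] T tool [0.43 1.12 0.02] adv 48.98743738803541 j6 1.68621966318602 z.n -1.0003674891409273 g 0.1999500871243371
```

View pics/c5.png

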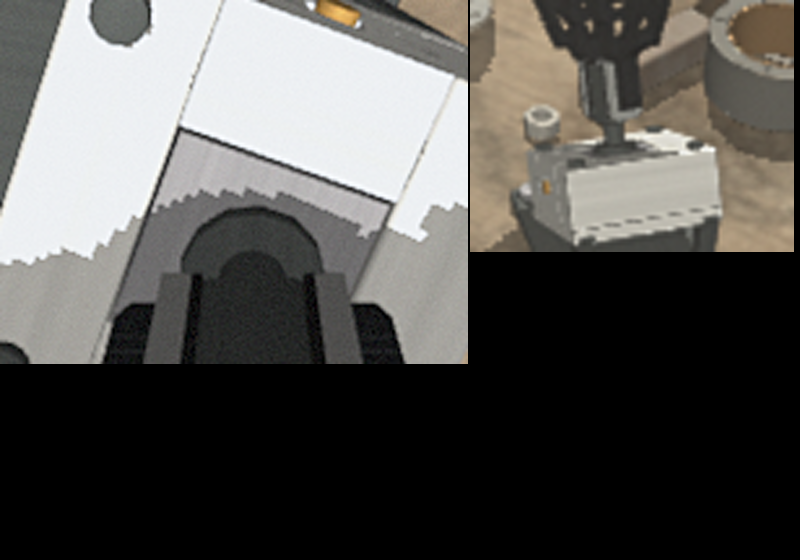

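Collar sits on the plug. A touch more to take up the play.

```bash
python3 -m inch '0 0 0 0 0 0.5;0 0 0 0 0 0.5;0 0 0 0 0 0.5;0 0 0 0 0 0;0 0 0 0 0 0;0 0 0 0 0 0;0 0 0 0 0 0;0 0 0 0 0 0;0 0 0 0 0 0;0 0 0 0 0 0' >/dev/null; python3 st.py
```

```text
t 18.7833 F tool [  4.64  -1.9  -10.59] T tool [ 0.55  0.99 -0.03] adv 48.96123120820047 j6 1.8432695162187416 z.n -1.0003674716903974 g 0.19809070293931336
```

```bash
python3 -m inch '0 0 -0.7 0 0 0;0 0 -0.7 0 0 0;0 0 -0.7 0 0 0;0 0 -0.7 0 0 0;0 0 -0.7 0 0 0;0 0 -0.7 0 0 0;0 0 0 0 0 0;0 0 0 0 0 0;0 0 0 0 0 0;0 0 0 0 0 0' - 110 >/dev/null; python3 st.py
python3 -m inch '0 0 -1 0 0 0;0 0 -1 0 0 0;0 0 -1 0 0 0;0 0 -1 0 0 0;0 0 -1 0 0 0;0 0 -1 0 0 0;0 0 -1 0 0 0;0 0 -1 0 0 0;0 0 0 0 0 0;0 0 0 0 0 0' >/dev/null; python3 st.py
```

```text
t 19.6167 F tool [ 9.08 -2.65  9.96] T tool [0.62 1.89 0.05] adv 47.96165973695975 j6 1.8413843533808185 z.n -1.000387734157725 g 0.1951468219675583
t 20.45 F tool [ 9.9  -0.72 12.96] T tool [ 0.67  2.13 -0.04] adv 40.78732441106702 j6 1.8378440038549428 z.n -1.0003900755907131 g 0.19535278423525532
```

```bash
python3 -m inch '0.3 0 -1.5 0 0 0;0.3 0 -1.5 0 0 0;0 0 -1.5 0 0 0;0 0 -1.5 0 0 0;0 0 -1.5 0 0 0;0 0 -1.5 0 0 0;0 0 -1.5 0 0 0;0 0 -1.5 0 0 0;0 0 0 0 0 0;0 0 0 0 0 0' >/dev/null; python3 st.py
python3 -m inch '0 0 -2 0 0 0;0 0 -2 0 0 0;0 0 -2 0 0 0;0 0 -2 0 0 0;0 0 -2 0 0 0;0 0 -2 0 0 0;0 0 -2 0 0 0;0 0 -2 0 0 0;0 0 0 0 0 0;0 0 0 0 0 0' >/dev/null; python3 st.py
```

```text
t 21.2833 F tool [ 4.18 -1.63  8.55] T tool [ 0.78  0.85 -0.05] adv 27.73080737380789 j6 1.8319141021586183 z.n -1.000391985874757 g 0.19414857455642287
t 22.1167 F tool [ 0.04 -2.59  2.66] T tool [ 0.52  0.11 -0.01] adv 10.115474626375985 j6 1.824855516318747 z.n -1.0003898551411274 g 0.19743802736007515
```

```bash
python3 -m inch '0 0 -3 0 0 0;0 0 -4 0 0 0;0 0 -5 0 0 0;0 0 -5 0 0 0;0 0 -5 0 0 0;0 0 -5 0 0 0;0 0 -4 0 0 0;0 0 -3 0 0 0;0 0 0 0 0 0;0 0 0 0 0 0' >/dev/null; python3 st.py
python3 - <<'E'
from h import *
cap('wrist','w6');c=cap('side','s6')
i=load('w6')['image'][120:320,200:440,::-1];j=c['image'][160:260,310:430,::-1]
o=np.zeros((500,800,3),np.uint8);a=cv2.resize(i,None,fx=1.8,fy=1.8,interpolation=2);b=cv2.resize(j,None,fx=3,fy=3,interpolation=2)
o[:a.shape[0],:a.shape[1]]=a;o[:b.shape[0],434:434+b.shape[1]]=b;cv2.imwrite('pics/c6.png',o)
p,M=tool();print(p,M,ctrl.sense()['joints'])
E
```

```text
t 22.95 F tool [-0.91 -1.16  2.22] T tool [0.56 0.18 0.03] adv -23.81868205232695 j6 1.809469174057456 z.n -1.0003900051025059 g 0.19158797454355336
[575.52385534 251.96209854 157.16869245] [[ 0.96501197  0.26015634  0.03271971]
 [ 0.2379399  -0.81643074 -0.52614205]
 [-0.11016581  0.5155187  -0.84976701]] [ 0.42761109  0.76434476  1.0774896  -0.51537087  1.52480867  1.8094488 ]
```

View pics/c6.png

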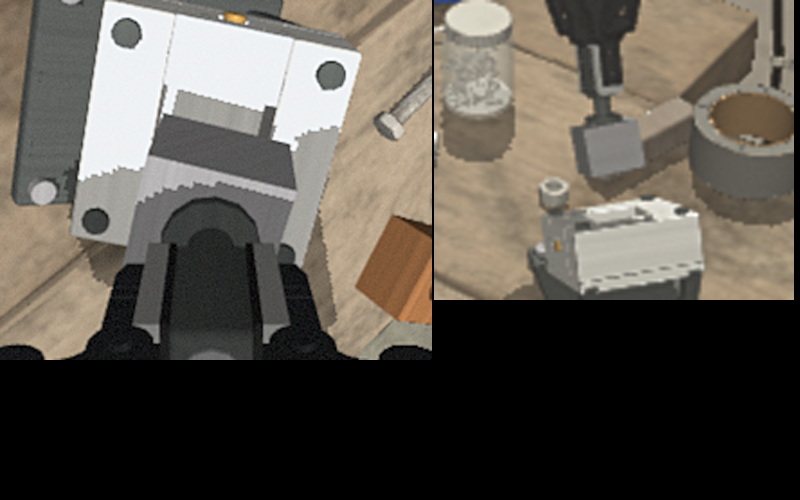

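Plug hangs on the rod clear of the pocket (crop: plug at (215,180), pocket behind). Now upright and to the tray.

```bash
python3 - <<'E'
from h import *
np.set_printoptions(precision=2,suppress=True)
p,M=tool();z=M[:,2];a=np.cross(z,[0,0,-1]);rv=a/np.linalg.norm(a)*np.degrees(np.arccos(-z[2]))/6
print(M.T@rv, M.T@(np.array([401,354,200])-p))
s=load('side0');t=load('top0')
h=cv2.cvtColor(t['image'],cv2.COLOR_RGB2HSV)[190:260,280:345];m=((h[...,1]<45)&(h[...,2]>150)).astype(np.uint8)
cs=max(cv2.findContours(m,0,1)[0],key=cv2.contourArea);r=cv2.minAreaRect(cs);print(r);print([onz(t,x+280,y+190,15) for x,y in cv2.boxPoints(r)],onz(t,r[0][0]+280,r[0][1]+190,15))
E
```

```text
[5.19 1.11 0.  ] [-148.86 -106.63  -95.79]
((35.36778259277344, 34.95152282714844), (39.40151596069336, 32.8919677734375), 20.136302947998047)
[array([371.06, 439.25,  15.  ]), array([475.84, 402.49,  15.  ]), array([431.02, 276.61,  15.  ]), array([326.79, 314.14,  15.  ])] [400.97 358.11  15.  ]
```

```bash
python3 -m inch '-14.9 -10.7 -9.6 0 0 0;-14.9 -10.7 -9.6 0 0 0;-14.9 -10.7 -9.6 0 0 0;-14.9 -10.7 -9.6 0 0 0;-14.9 -10.7 -9.6 0 0 0;-14.9 -10.7 -9.6 0 0 0;-14.9 -10.7 -9.6 0 0 0;-14.9 -10.7 -9.6 0 0 0;-14.9 -10.7 -9.6 0 0 0;-14.9 -10.7 -9.6 0 0 0'; python3 -m inch '0 0 0 0.65 0.14 0;0 0 0 0.65 0.14 0;0 0 0 0.65 0.14 0;0 0 0 0.65 0.14 0;0 0 0 0.65 0.14 0;0 0 0 0.65 0.14 0;0 0 0 0.65 0.14 0;0 0 0 0.65 0.14 0;0 0 0 0 0 0;0 0 0 0 0 0'; python3 - <<'E'
from h import *
np.set_printoptions(precision=3,suppress=True)
p,M=tool();print(p,M,ctrl.sense()['joints'],M.T@(np.array([401,356,80])-p))
cap('side','s7');c=load('s7')
u,v=proj(c,p-[0,0,30])[0].astype(int);print(u,v)
cv2.imwrite('pics/c7.png',cv2.resize(c['image'][max(0,v-60):v+90,u-100:u+100,::-1],None,fx=4,fy=4,interpolation=2))
E
```

```text
time_s: 23.88
eef_pos: [400.0, 354.7, 200.4]
ee_rot: [0.273, 0.953, 0.131, -0.02]
force: [-0.2, 0.1, -2.9]
grip_width: 0.195
grip_force: 109.4
time_s: 24.72
eef_pos: [401.0, 353.7, 200.4]
ee_rot: [0.0, 0.991, 0.135, 0.001]
force: [0.9, 0.9, -2.4]
grip_width: 0.194
grip_force: 109.5
[400.973 353.684 200.365] [[ 0.963  0.268  0.001]
 [ 0.268 -0.963 -0.   ]
 [ 0.001  0.001 -1.   ]] [ 0.504  0.359  1.517 -0.001  1.265  1.803] [  0.495  -2.292 120.365]
283 168
```

View pics/c7.png

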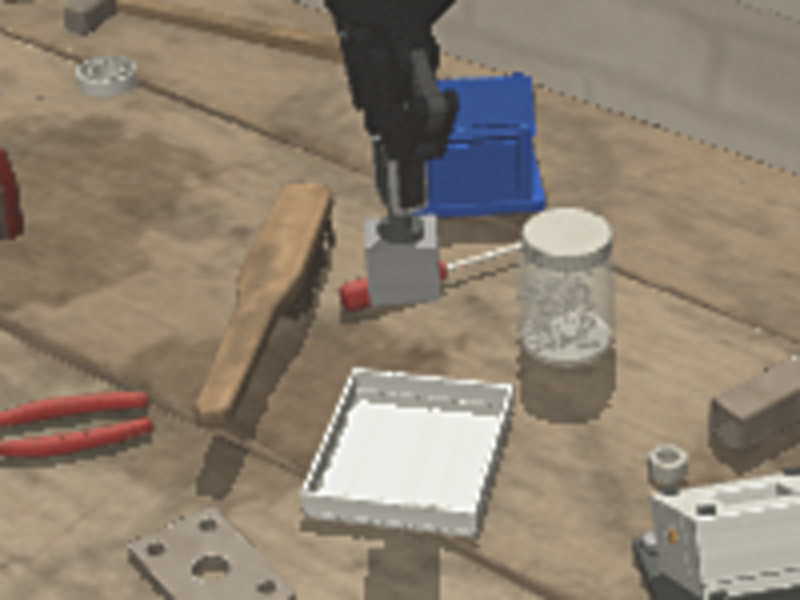

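Plug hangs upright over the tray (plug crop (403,262)). Lower it.

```bash
python3 -m inch '0 -1 10 0 0 0;0 -1 14 0 0 0;0 0 18 0 0 0;0 0 18 0 0 0;0 0 18 0 0 0;0 0 18 0 0 0;0 0 16 0 0 0;0 0 10 0 0 0;0 0 4 0 0 0;0 0 0 0 0 0';python3 -m inch '0 0 1 0 0 0;0 0 1 0 0 0;0 0 1 0 0 0;0 0 0 0 0 0;0 0 0 0 0 0;0 0 0 0 0 0;0 0 0 0 0 0;0 0 0 0 0 0;0 0 0 0 0 0;0 0 0 0 0 0'
```

```text
time_s: 25.6
eef_pos: [400.0, 356.8, 73.3]
ee_rot: [-0.0, 0.991, 0.136, -0.0]
force: [-0.0, 0.2, -3.4]
grip_width: 0.193
grip_force: 109.5
time_s: 26.43
eef_pos: [400.5, 356.7, 71.2]
ee_rot: [-0.001, 0.991, 0.136, 0.001]
force: [-0.2, 0.2, -2.9]
grip_width: 0.196
grip_force: 109.5
```

```bash
python3 -m inch '0 0 1 0 0 0;0 0 1 0 0 0;0 0 1 0 0 0;0 0 1 0 0 0;0 0 1 0 0 0;0 0 1 0 0 0;0 0 0 0 0 0;0 0 0 0 0 0;0 0 0 0 0 0;0 0 0 0 0 0';python3 -m inch '0 0 0.5 0 0 0;0 0 0.5 0 0 0;0 0 0.5 0 0 0;0 0 0 0 0 0;0 0 0 0 0 0;0 0 0 0 0 0;0 0 0 0 0 0;0 0 0 0 0 0;0 0 0 0 0 0;0 0 0 0 0 0'
```

```text
time_s: 27.27
eef_pos: [400.5, 356.7, 65.3]
ee_rot: [-0.001, 0.991, 0.136, 0.001]
force: [-0.6, 0.1, -3.2]
grip_width: 0.195
grip_force: 109.5
time_s: 28.1
eef_pos: [400.5, 356.7, 63.8]
ee_rot: [-0.001, 0.991, 0.136, 0.001]
force: [0.1, -0.2, -2.5]
grip_width: 0.198
grip_force: 109.5
```

```bash
python3 -m inch '0 0 0.5 0 0 0;0 0 0.5 0 0 0;0 0 0 0 0 0;0 0 0 0 0 0;0 0 0 0 0 0;0 0 0 0 0 0;0 0 0 0 0 0;0 0 0 0 0 0;0 0 0 0 0 0;0 0 0 0 0 0';python3 -m inch '0 0 0.5 0 0 0;0 0 0.5 0 0 0;0 0 0 0 0 0;0 0 0 0 0 0;0 0 0 0 0 0;0 0 0 0 0 0;0 0 0 0 0 0;0 0 0 0 0 0;0 0 0 0 0 0;0 0 0 0 0 0'
```

```text
time_s: 28.93
eef_pos: [400.5, 356.7, 62.7]
ee_rot: [-0.001, 0.991, 0.136, 0.001]
force: [0.1, 0.2, -2.8]
grip_width: 0.194
grip_force: 109.5
time_s: 29.77
eef_pos: [400.5, 356.7, 61.7]
ee_rot: [-0.001, 0.991, 0.136, 0.001]
force: [-0.1, -1.7, -1.3]
grip_width: 0.192
grip_force: 109.5
```

```bash
python3 -m inch '0 0 0.4 0 0 0;0 0 0.4 0 0 0;0 0 0 0 0 0;0 0 0 0 0 0;0 0 0 0 0 0;0 0 0 0 0 0;0 0 0 0 0 0;0 0 0 0 0 0;0 0 0 0 0 0;0 0 0 0 0 0';python3 -m inch '0 0 0.4 0 0 0;0 0 0.4 0 0 0;0 0 0 0 0 0;0 0 0 0 0 0;0 0 0 0 0 0;0 0 0 0 0 0;0 0 0 0 0 0;0 0 0 0 0 0;0 0 0 0 0 0;0 0 0 0 0 0'; python3 st.py
```

```text
time_s: 30.6
eef_pos: [400.5, 356.7, 60.9]
ee_rot: [-0.001, 0.991, 0.136, 0.001]
force: [-0.7, 0.4, -1.7]
grip_width: 0.194
grip_force: 109.5
time_s: 31.43
eef_pos: [400.6, 356.8, 60.6]
ee_rot: [-0.001, 0.991, 0.136, 0.001]
force: [-0.8, -1.0, 5.3]
grip_width: 0.195
grip_force: 110.8
t 31.4333 F tool [-1.06  0.73 -5.26] T tool [-0.19 -0.42  0.05] adv -1.736744686036232 j6 1.8054614826806739 z.n -0.8498497406860004 g 0.1951704935966665
```

```bash
python3 -m inch '0 0 0 0 0 0;0 0 0 0 0 0;0 0 0 0 0 0;0 0 0 0 0 0;0 0 0 0 0 0;0 0 0 0 0 0;0 0 0 0 0 0;0 0 0 0 0 0;0 0 0 0 0 0;0 0 0 0 0 0' 0.6 20;python3 -m inch '0 0 -5 0 0 0;0 0 -10 0 0 0;0 0 -15 0 0 0;0 0 -15 0 0 0;0 0 -15 0 0 0;0 0 -15 0 0 0;0 0 -15 0 0 0;0 0 -10 0 0 0;0 0 0 0 0 0;0 0 0 0 0 0'
python3 - <<'E'
from h import *
cap('wrist','w8');c=cap('side','s8')
i=load('w8')['image'][60:340,120:520,::-1];j=c['image'][150:250,230:330,::-1]
o=np.zeros((350,800,3),np.uint8);a=cv2.resize(i,None,fx=1.1,fy=1.1,interpolation=2);b=cv2.resize(j,None,fx=3.4,fy=3.4,interpolation=2)
o[:a.shape[0],:a.shape[1]]=a;o[:b.shape[0],450:450+b.shape[1]]=b;cv2.imwrite('pics/c8.png',o)
E
```

```text
time_s: 32.27
eef_pos: [400.5, 356.7, 60.1]
ee_rot: [-0.001, 0.991, 0.136, 0.001]
force: [0.0, -0.0, 0.2]
grip_width: 0.598
grip_force: 0.0
time_s: 33.1
eef_pos: [400.4, 356.5, 160.4]
ee_rot: [-0.001, 0.991, 0.136, 0.001]
force: [0.1, 0.1, 0.3]
grip_width: 0.602
grip_force: 0.0
```

View pics/c8.png

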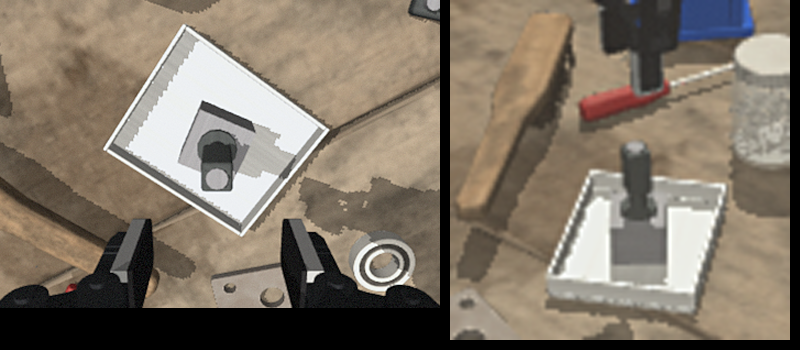

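The plug stands upright mid-tray (crop (215,150) and (640,240)), with the rod in it and the gripper clear.

```bash
python3 -c "
from rig import ctrl
print(ctrl.finish_job())"
```

```text
the job is handed in; nothing more can be done
None
```

The job is handed in at about 33 s of the 72 s allowed: the rod was screwed in until its collar sat on the plug, and the plug was pulled straight out and now stands upright in the tray, rod still in it. The bearing, nut and bolt were not touched.

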